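Lock the tall filter stage onto the fume-filter column

ROBOT

A 7-joint arm with a two-finger parallel gripper is mounted at the origin on a cart in front of the work surface, level with it; the furniture and walls round the work are solid. World frame = base frame: x ahead of the robot, y to its left, z up, the work surface at z = 0. Lengths are in m, angles in rad, forces in N, time in s.
With the tool pointing down it reaches from about 0.425 to 0.825 m from the base axis. Payload 3.6 kg.
Tool frame: the origin (TCP) lies midway between the tips of the shut fingers; the grasp point (between the pads) lies 19 mm behind it (manip.tcp_to_grasp is the distance from the TCP to the grasp point, in m); z points along the fingers, y is the direction in which the jaws open and shut (so a half turn about z gives the same grasp; the last joint's range is limited). The gripper opens to 85 mm and grips with 20 to 120 N. Pads are 22 mm wide; open, the fingers measure 114 mm over their backs; the gripper's body (76 mm by 85 mm) begins 54 mm behind the grasp point. The pads swing forward as they close: fully open they stand 13 mm farther back than shut.
Start: joints at [-1.347, 0.615, -0.013, 1.423, 0.008, 1.103, -0.04], TCP at [0.161, 0.63, 0.209] pointing down, gripper open.
Joint ranges: [-3.12, 3.12], [-0.3, 2.06], [-1.34, 1.32], [0.26, 2.42], [-1.36, 4.5], [0.01, 1.98], [-2.84, 2.84]. Speed limits (rad/s): [2.79, 2.79, 3.14, 3.14, 3.14, 3.14, 3.14].

INTERFACE

Orientations are given as a rotation vector (axis times angle).
In Python, from station import manip gives the robot as it stands. The module is installed in compiled form; this text tells all that it offers. Calls block until the motion is done:
- manip.reach(position, orientation): joint-space move of the TCP to a pose.
- manip.move_linear(position, ori=None, vel=0.15, max_force=None): straight line of the TCP; ori=None keeps the orientation; vel is the mean speed in m/s. With max_force (N) it stops when the force on the tool has changed by that much, and returns True; else False.
- manip.movej(angles): joint-space move.
- manip.gripper_to(opening, newtons=None): finger opening in m; newtons is the grip in N (None keeps the last); returns when the fingers have stopped.
- manip.wait(seconds).
- manip.inverse_kinematics(position, orientation): joint angles nearest the present ones, or None.
- manip.state(): the state.
- manip.get_image(name): name is "scene" or "top" or "wrist"; returns a dict with "pixels" (480x640x3 uint8, red, green, blue), "depth" (480x640 float32, m along the optical axis (not along the pixel's ray), 0 where there is no reading), "vertical_fov" (degrees; the focal length in pixels is half the picture's height over the tangent of half this angle, whatever the lens; pixels are square), "cx", "cy" (the principal point, pixels), "R" (3x3) and "t" (3): a world point X has camera coordinates R X + t. Camera axes: x right, y down, z forward; pixel columns grow to the right and rows downward; lengths in m; the calibration is good to about 2 mm. A picture is of the moment at which its call begins.
A pose or a line that the arm cannot do raises manip.Unreachable and nothing moves.
- manip.finish_job(): hands the job in, once; it reports no verdict.
The state is a dict: "clock": time; "qpos": joint angles; "qd": joint speeds; "joint_torque": joint torques, N m; "tcp_pos": TCP position; "tool_rot": TCP orientation; "wrist_force": force on the tool from outside, world axes, zero at the start; "torque": the same for the moment, N m; "opening": finger opening in m.
Only numpy, scipy, OpenCV 4.12 (cv2) and the standard library are available. Lean on these libraries where they do the work, as an engineer would, in place of code of your own. Each camera call takes 0.05 s, during which the arm holds its last target.

TASK

Finish the fume-filter column on the bench: pick up the taller of the two loose filter stages by the bar on its top, set it into the column's open socket with its two side pins through the two notches of the rim so that it sits fully down, then turn it clockwise (seen from above) about a quarter turn until the bayonet is locked at its stop, and let go. Leave the short stage where it stands.

Things in the scene. Friction and masses are not known exactly. Their poses are not given: they have to be found in the camera images.
- column: Fixed filter column: round grey and aluminium canister, 115 mm across, 70 mm high, foot plate 136 mm, hose port low on one side, open socket on top. Its aluminium rim is 7 mm thick, with a round opening 70 mm wide and two opposite notches, each 60 degrees wide, reaching out to 105 mm across; the cavity floor is 28 mm below the rim's top. Origin: centre of the underside; z up.
- socket (a point): Centre of the column's mouth, level with the rim's top. The notches' middles lie 80 degrees counter-clockwise (from above) from this x axis, and opposite. Pins let in through them turn clockwise under the rim; locked = pins along this x axis; a solid stop is 6 degrees beyond. Counter-clockwise is blocked. Stage fully down: its bar centre is 81 mm above this point (pins on top of the rim: 23 mm more).
- tall_stage_grip (a point): Tall stage (113 mm high, 0.35 kg): centre of its grip bar, 84 mm long (x), 16 wide (y), 14 high, free underneath, 31 mm above the lid, 106 above the foot; z up. Grey canister 100 mm across, 50 tall; below it a spigot 56 across, 25 long, with a 12 mm cross pin, 94 mm across its ends, 8 mm above the foot, parallel to the bar. Half a turn changes nothing. The canister comes to rest on the column's rim.
- short_stage_grip (a point): Centre of the like grip bar on the short stage, which is the same but 83 mm high in all (canister 20 mm tall, 100 mm across; bar centre 76 mm above its foot). Not used; stays where it is.
There are look-alikes about, which are no part of the job. What is shaped like the part that bears tall_stage_grip but brown is not meant.

How it is judged:
On the way:
1. the tall stage sits fully down in the column's socket (horizontal distance between tall_stage_grip and socket below 0.012 m and z of tall_stage_grip in the frame of socket between 0.075 and 0.088 m and angle between tall_stage_grip's own z axis and vertical below 0.1 rad), for 0.1 s.
At the end, for the whole second after the job is handed in: The tall stage is centred on the column (within 12 mm), upright, fully down (bar centre 75 to 88 mm above the rim's top), and turned so that its bar lies within 20 degrees of the locked direction (the socket's x axis); the robot has let go (all of step 1 and angle between the x axis of tall_stage_grip and the x axis of socket, either way round below 0.35 rad); the robot touches nothing.
It fails at once if the short stage was moved by more than 30 mm (distance of short_stage_grip from where it was at the start of the episode above 0.03 m).
It also fails if it takes over 35 s, if anything falls off the work surface, if the arm or the gripper's body presses on something with over 40 N, if the wrist force passes 120 N, or if a joint passes its speed limit or range.

## Working session

There is one attempt and no reset: what is moved stays moved. The work goes in short steps, each a Python script; the robot and the scene stay as the last script left them, time stands still between calls to the robot, and variables do not carry over. Pictures are saved under pics/ and viewed, and the job is handed in when it is done.

```bash
mkdir -p pics; cat > h.py <<'E'
import numpy as np,cv2
from station import manip
def shot(n,tag):
    d=manip.get_image(n); cv2.imwrite(f'pics/{tag}.png',d['pixels'][:,:,::-1]); np.savez(f'pics/{tag}.npz',**d); return d
def pts(d):
    f=240/np.tan(np.radians(d['vertical_fov'])/2)
    v,u=np.mgrid[:480,:640]; z=d['depth']
    P=np.stack([(u-d['cx'])/f*z,(v-d['cy'])/f*z,z],-1)
    return (P-d['t'])@d['R']   # R^T(P-t)
E
python3 - <<'E'
from h import *
for n in('scene','top','wrist'):
    d=shot(n,n+'0'); print(n,d['vertical_fov'],d['cx'],d['cy'],-d['R'].T@d['t'])
s=manip.state();print(s['clock'],s['tool_rot'],s['opening'])
E
```

```text
scene 43.60779361604586 315.60606173238716 245.54801494271985 [ 0.0644036  -0.48423749  0.59156127]
top 53.49807277813006 320.8416295326662 250.53101616559306 [0.47742174 0.18972277 0.94165785]
wrist 67.01952548462968 314.526452896585 233.13694527894705 [0.08928028 0.64879042 0.37261801]
0.15 [-3.91197615e-01 -3.11692888e+00  3.11123058e-03] 0.08535510245591306
```

View pics/scene0.png

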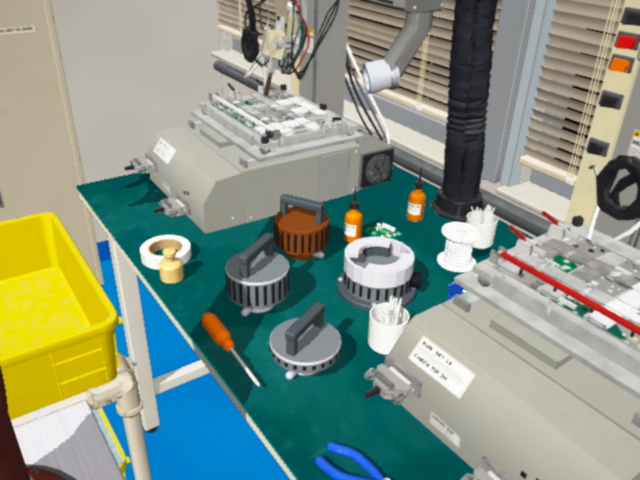

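View pics/top0.png

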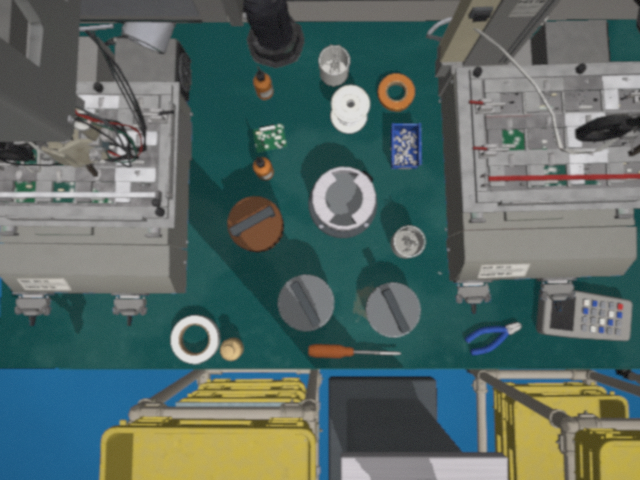

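View pics/wrist0.png

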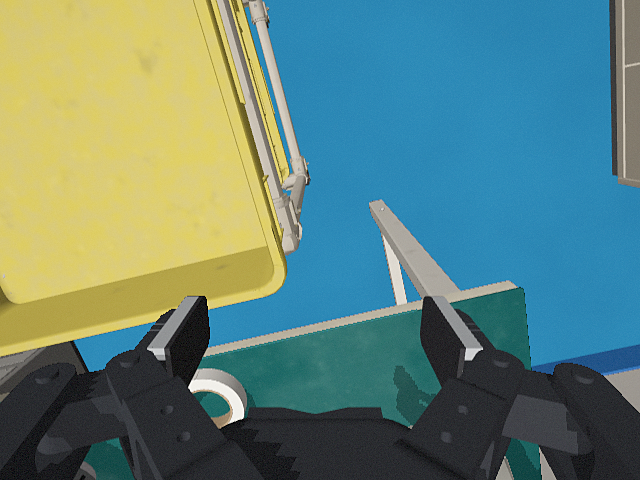

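Candidates, with scene and top pixels:
- Grey stage at scene (258,275), top (306,303). It has a tall ribbed canister.
- Grey stage at scene (305,345), top (393,310). It has a low canister, so it is the short one.
- Brown stage at scene (302,230), top (255,223). This is the look-alike.

The column is at scene (378,272), top (343,200). I choose the first grey stage and will check it in a crop and by bar height.

```bash
cat > m.py <<'E'
from h import *
d=dict(np.load('pics/top0.npz')); P=pts(d)
s=dict(np.load('pics/scene0.npz')); Q=pts(s)
for n,(u,v) in dict(tall=(306,303),short=(393,310),brown=(255,223)).items():
    for nm,A in(('top',P.reshape(-1,3)),('scene',Q.reshape(-1,3))):
        c=P[v,u,:2]; m=np.hypot(*(A[:,:2]-c).T)<.065
        B=A[m]; zt=np.percentile(B[B[:,2]<.13][:,2],99.5); 
        b=B[(B[:,2]>zt-.008)&(B[:,2]<.13)]
        r=cv2.minAreaRect(b[:,:2].astype(np.float32)); w=np.linalg.eigh(np.cov(b[:,:2].T))[1][:,1]
        print(n,nm,'ztop',zt.round(4),len(b),'mean',b.mean(0).round(4),'rect',np.round(r[0],4),np.round(r[1],4),'axis deg',np.degrees(np.arctan2(w[1],w[0])).round(1))
c=P[200,343,:2];A=P.reshape(-1,3);m=(np.hypot(*(A[:,:2]-c).T)<.075);B=A[m]
print('col',c); rim=B[(B[:,2]>.06)&(B[:,2]<.08)]
print(len(rim),np.median(rim[:,2]),cv2.minEnclosingCircle(rim[:,:2].astype(np.float32)))
A=Q.reshape(-1,3);B=A[np.hypot(*(A[:,:2]-c).T)<.075];r2=B[(B[:,2]>.06)&(B[:,2]<.08)];print('scene',len(r2),np.median(r2[:,2]),cv2.minEnclosingCircle(r2[:,:2].astype(np.float32)))
a=cv2.imread('pics/top0.png')[160:245,295:390]; b=cv2.imread('pics/scene0.png')[200:390,200:440]
cv2.imwrite('pics/c1.png',cv2.resize(a,None,fx=6,fy=6,interpolation=2)); cv2.imwrite('pics/c2.png',cv2.resize(b,None,fx=3,fy=3,interpolation=2))
E
python3 m.py
```

```text
tall top ztop 0.1161 446 mean [0.4476 0.2248 0.1134] rect [0.4476 0.225 ] [0.0838 0.0161] axis deg -150.6
tall scene ztop 0.1148 384 mean [0.4438 0.2187 0.1124] rect [0.4475 0.2225] [0.0871 0.0177] axis deg -151.6
short top ztop 0.086 421 mean [0.4329 0.0634 0.0834] rect [0.433  0.0632] [0.0837 0.0163] axis deg -154.8
short scene ztop 0.0848 536 mean [0.4292 0.0573 0.0825] rect [0.4315 0.0596] [0.0841 0.0165] axis deg -155.3
brown top ztop 0.1163 437 mean [0.5927 0.3181 0.1135] rect [0.5928 0.3191] [0.0165 0.0839] axis deg 118.7
brown scene ztop 0.1146 317 mean [0.5901 0.3133 0.1119] rect [0.5909 0.3159] [0.0192 0.0838] axis deg 119.1
col [0.64057763 0.15418379]
1558 0.07038287354332573 ((0.6403659582138062, 0.15488851070404053), 0.05844351649284363)
scene 1559 0.06974994040601898 ((0.6400519013404846, 0.15118540823459625), 0.060421817004680634)
```

View pics/c1.png

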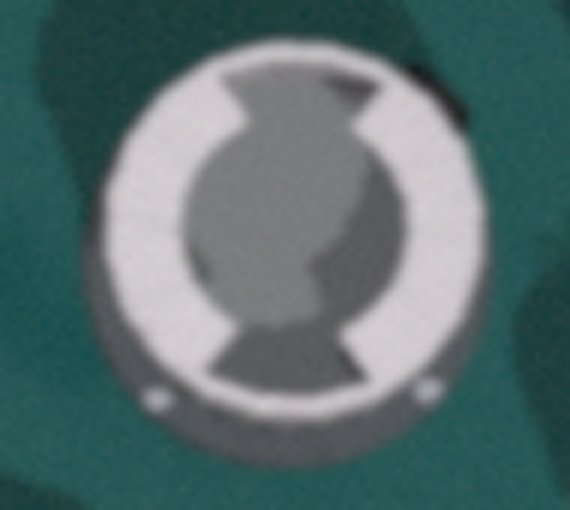

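View pics/c2.png

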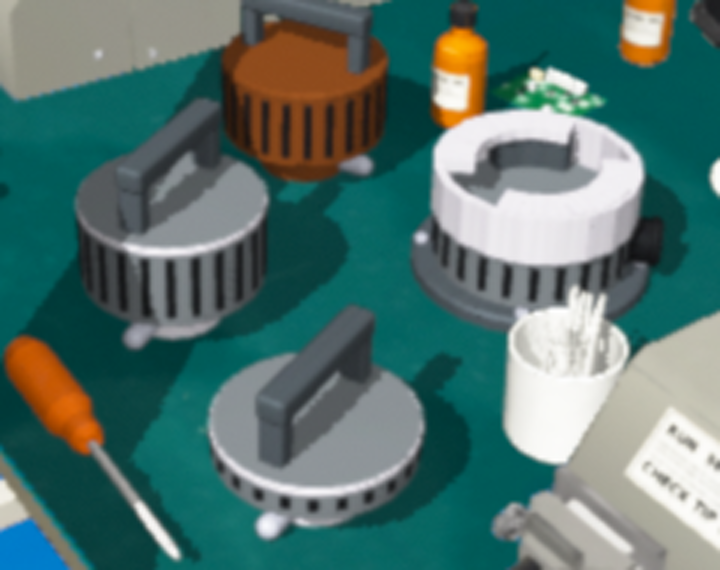

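```bash
cat > m2.py <<'E'
from h import *
from scipy.spatial.transform import Rotation as R
d=dict(np.load('pics/top0.npz')); f=240/np.tan(np.radians(d['vertical_fov'])/2)
# notch corners at rim-top plane z=.07 (full px)
px=np.array([[220,75],[383,90],[207,372],[370,380]])/6+[295,160]-.4
C=-d['R'].T@d['t']; ray=np.c_[(px-[d['cx'],d['cy']])/f,np.ones(4)]@d['R']
X=C+ray*((.07-C[2])/ray[:,2])[:,None]; print(X.round(4),X.mean(0))
m=X[:2].mean(0)-X[2:].mean(0); print('notch',np.degrees(np.arctan2(m[1],m[0])))
P=pts(d).reshape(-1,3)
for c in [(.6403,.154)]:
    v=P-[*c,0]; r=np.hypot(v[:,0],v[:,1]); a=np.degrees(np.arctan2(v[:,1],v[:,0])); k=(r>.038)&(r<.049)
    low=k&(v[:,2]<.062)
    for s in (0,180):
        aa=(a[low]-s+180)%360-180; aa=aa[abs(aa)<60]; print(s,len(aa),np.percentile(aa,[2,50,98]))
def ori(bar): # tool down, y axis at bar+90
    b=np.radians(bar); y=np.array([-np.sin(b),np.cos(b),0]); z=np.array([0,0,-1.]); return R.from_matrix(np.c_[np.cross(y,z),y,z]).as_rotvec()
print(manip.state()['qpos'])
for o in (0,180):
  for n,p,b in (('pick',(.4475,.2238,.087),29),('pickup',(.4475,.2238,.2),29),('colup',(.6403,.154,.25),-2.5),('col',(.6403,.154,.132),-2.5),('end',(.6403,.154,.132),-84)):
    q=manip.inverse_kinematics(p,ori(b+o)); print(o,n,None if q is None else np.round(q,3))
E
python3 m2.py
```

```text
[[0.6882 0.1767 0.07  ]
 [0.6832 0.1263 0.07  ]
 [0.5956 0.1811 0.07  ]
 [0.5929 0.1311 0.07  ]] [0.63994793 0.15380602 0.07      ]
notch -2.8938547143189113
0 116 [-43.21505338  -2.71379157  33.12234168]
180 142 [-32.69577012  -3.14294767  24.31850866]
[-1.34749836  0.61570918 -0.0126257   1.42452621  0.00812975  1.1033997
 -0.040396  ]
0 pick [-0.407  0.559 -0.147  1.984  0.137  0.607  1.432]
0 pickup [-0.422  0.397 -0.119  1.858  0.059  0.891  1.507]
0 colup [-0.335  0.6    0.12   1.336 -0.072  1.209  1.317]
0 col [-0.283  0.701  0.024  1.488 -0.019  0.953  1.274]
0 end [-0.476  0.726  0.373  1.496 -0.296  0.976  0.083]
180 pick [-0.853  0.608  0.524  1.998 -0.486  0.659 -1.08 ]
180 pickup [-0.946  0.453  0.64   1.873 -0.333  0.924 -1.215]
180 colup [-0.666  0.698  0.781  1.349 -0.49   1.291 -1.485]
180 col [-0.655  0.805  0.734  1.502 -0.585  1.063 -1.399]
180 end [-0.013  0.741 -0.466  1.478  0.367  1.01   2.676]
```

The crops show the tall ribbed stage at the left (bar top 113 mm, grey) and the column's notches facing roughly ±x at -3°. I go above the tall stage and check with the wrist camera.

```bash
cat >> h.py <<'E'
from scipy.spatial.transform import Rotation as R
def ori(bar):
    b=np.radians(bar); y=np.array([-np.sin(b),np.cos(b),0]); z=np.array([0,0,-1.]); return R.from_matrix(np.c_[np.cross(y,z),y,z]).as_rotvec()
def st():
    s=manip.state(); print('t',round(s['clock'],2),'q',np.round(s['qpos'],3),'p',np.round(s['tcp_pos'],4),'F',np.round(s['wrist_force'],1),'M',np.round(s['torque'],2),'op',round(s['opening'],4)); return s
E
python3 - <<'E'
from h import *
manip.reach((.4475,.2238,.2),ori(29)); st()
d=shot('wrist','w1');P=pts(d).reshape(-1,3)
b=P[(np.hypot(P[:,0]-.4475,P[:,1]-.2238)<.06)&(P[:,2]>.1)&(P[:,2]<.125)]
if len(b): print(len(b),b.mean(0),cv2.minAreaRect(b[:,:2].astype(np.float32)))
E
```

```text
t 1.96 q [-0.423  0.397 -0.12   1.857  0.059  0.89   1.507] p [0.4473 0.225  0.2001] F [-0.4  0.3 -0.3] M [0.06 0.02 0.03] op 0.0854
2422 [0.44472375 0.22287979 0.11242397] ((0.44737833738327026, 0.22436150908470154), (0.08376818150281906, 0.016009686514735222), 29.114553451538086)
```

View pics/w1.png

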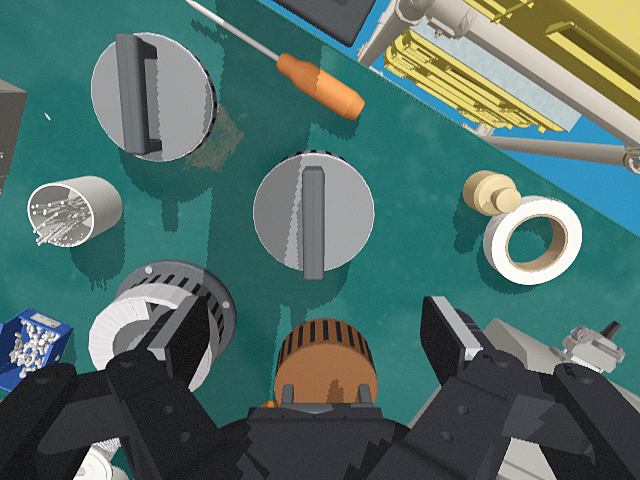

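The wrist view shows the tall stage's bar upright at (313,222), centred between the fingers. It measures (0.447, 0.224) at 29.1°, which agrees with the top camera. I grasp and lift.

```bash
python3 - <<'E'
from h import *
o=ori(29.1)
print(manip.move_linear((.4474,.2244,.086),o,vel=.15,max_force=15)); st()
manip.gripper_to(0.0,100); st()
print(manip.move_linear((.4474,.2244,.19),o,vel=.15)); st()
d=shot('scene','s2')
E
```

```text
False
t 2.92 q [-0.441  0.558 -0.1    1.985  0.094  0.601  1.476] p [0.448  0.2249 0.0866] F [ 0.6  0.2 -0.7] M [ 0.01 -0.   -0.01] op 0.0853
t 3.61 q [-0.44   0.558 -0.099  1.985  0.094  0.602  1.476] p [0.4477 0.2242 0.0866] F [-0.8 -1.   5.4] M [-0.22  0.15  0.06] op 0.0116
False
t 4.45 q [-0.423  0.41  -0.12   1.873  0.063  0.865  1.505] p [0.4462 0.2238 0.1887] F [-0.3  0.  -4.5] M [0.02 0.02 0.01] op 0.0116
```

View pics/s2.png

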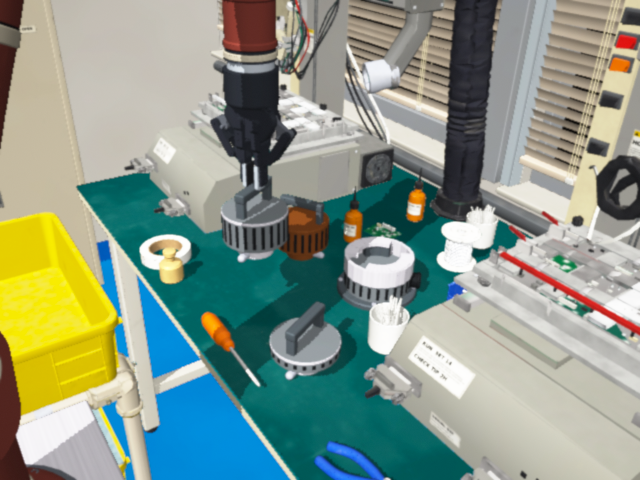

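The stage is lifted clear and hangs upright at scene (258,222). I carry it to the column, align it with the notches and lower it with a force guard.

```bash
python3 - <<'E'
from h import *
o=ori(-2.8)
manip.move_linear((.5,.205,.205),ori(20),vel=.15)
manip.move_linear((.640,.154,.205),o,vel=.15); st()
shot('scene','s3')
print(manip.move_linear((.640,.154,.162),o,vel=.1,max_force=12)); st()
print(manip.move_linear((.640,.154,.1315),o,vel=.05,max_force=12)); st()
shot('scene','s4')
for a in (-2.8,-20,-40,-60,-85): print(np.round(manip.inverse_kinematics((.640,.154,.132),ori(a)),3))
E
python3 -c "
import cv2,numpy as np
a=[cv2.resize(cv2.imread(f'pics/s{i}.png')[130:330,280:480],(400,400)) for i in(3,4)];cv2.imwrite('pics/s34.png',np.hstack(a))"
```

```text
t 6.17 q [-0.298  0.631  0.048  1.404 -0.033  1.108  1.28 ] p [0.639  0.1549 0.2048] F [-0.5 -0.4 -3.8] M [ 0.03 -0.04  0.03] op 0.0116
False
t 6.81 q [-0.296  0.67   0.047  1.457 -0.034  1.015  1.281] p [0.6403 0.1542 0.1623] F [-0.1 -0.1 -3.3] M [ 0.01 -0.04  0.02] op 0.0112
True
t 7.41 q [-0.294  0.701  0.045  1.49  -0.035  0.954  1.282] p [0.6389 0.1534 0.1317] F [-0.7 -0.5  4.5] M [ 0.01  0.07 -0.02] op 0.0114
[-0.294  0.701  0.044  1.49  -0.035  0.952  1.282]
[-0.341  0.703  0.128  1.491 -0.101  0.953  1.037]
[-0.395  0.709  0.224  1.494 -0.178  0.959  0.752]
[-0.448  0.719  0.32   1.495 -0.255  0.968  0.467]
[-0.512  0.736  0.441  1.498 -0.351  0.986  0.111]
```

View pics/s34.png

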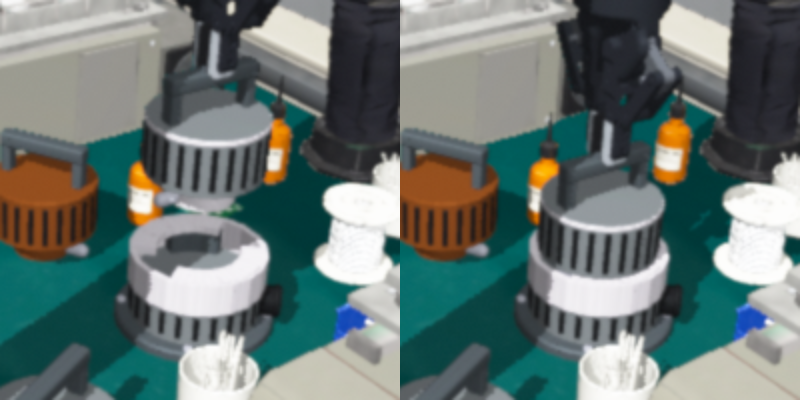

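It is seated: the canister rests on the rim and the TCP is at z 0.1317, against about 0.1316 expected. I turn it clockwise using joint 7 only and watch the moment.

```bash
python3 - <<'E'
from h import *
q=np.array(manip.inverse_kinematics((.640,.154,.1322),ori(-2.8)))
def bar(s):
    y=R.from_rotvec(s['tool_rot']).as_matrix()[:,1]; return np.degrees(np.arctan2(-y[0],y[1]))
for a in (0,15,30,45,60,72,78,81,83,85):
    t=q.copy(); t[6]-=np.radians(a); manip.movej(t); s=manip.state()
    print(a,'bar',bar(s).round(1),'p',np.round(s['tcp_pos'],4),'F',np.round(s['wrist_force'],1),'M',np.round(s['torque'],2),round(s['clock'],2))
    if abs(s['torque'][2])>2.0 or np.linalg.norm(s['wrist_force'])>35: break
shot('top','t5');shot('scene','s5')
E
python3 -c "
import cv2,numpy as np
a=cv2.resize(cv2.imread('pics/s5.png')[130:330,280:480],(400,400));b=cv2.resize(cv2.imread('pics/t5.png')[130:270,270:410],(400,400));cv2.imwrite('pics/s5c.png',np.hstack([a,b]))"
```

```text
0 bar -2.8 p [0.6403 0.1538 0.1317] F [ 0.9  1.4 -1.6] M [-0.05 -0.19 -0.  ] 7.71
15 bar -17.6 p [0.6398 0.154  0.1317] F [ 0.5  1.2 -2.8] M [ 0.04 -0.06 -0.05] 8.07
30 bar -32.5 p [0.6396 0.1541 0.1317] F [ 0.2  0.5 -2.7] M [ 0.06 -0.   -0.01] 8.43
45 bar -47.5 p [0.6398 0.1539 0.1318] F [ 0.7  0.6 -3.3] M [ 0.03 -0.07 -0.03] 8.78
60 bar -62.5 p [0.6398 0.1537 0.1318] F [-0.  -0.1 -3.4] M [ 0.03 -0.06  0.04] 9.14
72 bar -74.5 p [0.6398 0.1538 0.132 ] F [-0.7 -0.  -4. ] M [-0.02  0.    0.03] 9.46
78 bar -80.5 p [0.6399 0.1539 0.1321] F [-0.4 -0.2 -4. ] M [-0.02  0.02  0.01] 9.71
81 bar -83.6 p [0.64   0.154  0.1322] F [-0.4 -0.5 -2.9] M [-0.06  0.01  0.04] 9.96
83 bar -85.7 p [0.64   0.154  0.1322] F [ 0.5 -1.6 -4.2] M [-0.03 -0.   -0.02] 10.21
85 bar -87.7 p [0.64   0.154  0.1322] F [ 0.6  0.6 -4.1] M [-0.04  0.01  0.17] 10.46
```

View pics/s5c.png

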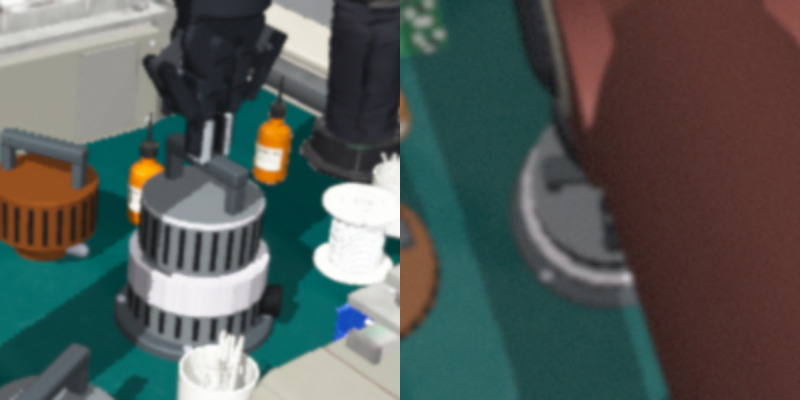

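The bar has turned to about -88° and a slight moment is appearing, so it is close to the stop. I nudge on to contact, test the lock with a guarded lift, lower it, release and retreat.

```bash
python3 - <<'E'
from h import *
def bar(s):
    y=R.from_rotvec(s['tool_rot']).as_matrix()[:,1]; return np.degrees(np.arctan2(-y[0],y[1]))
q=np.array(manip.state()['qpos'])
for a in (1.5,3,4.5):
    t=q.copy(); t[6]-=np.radians(a); manip.movej(t); s=manip.state(); print(a,'bar',bar(s).round(1),'M',np.round(s['torque'],2),'F',np.round(s['wrist_force'],1))
    if abs(s['torque'][2])>.5: break
p=s['tcp_pos']; b=bar(s)
print('lift blocked',manip.move_linear((.640,.154,p[2]+.015),None,vel=.03,max_force=12)); st()
print(manip.move_linear((.640,.154,.1312),None,vel=.04,max_force=10)); st()
manip.gripper_to(.085,100); st()
manip.move_linear((.640,.154,.25),None,vel=.15); st()
manip.reach((.45,.33,.3),ori(-60))
s=shot('scene','s6');d=shot('top','t6'); st()
for n,x in(('top',d),('scene',s)):
    A=pts(x).reshape(-1,3); B=A[(np.hypot(A[:,0]-.64,A[:,1]-.154)<.065)&(A[:,2]>.148)&(A[:,2]<.175)]
    w=np.linalg.eigh(np.cov(B[:,:2].T))[1][:,1] if len(B)>9 else [1,0]
    if len(B): print(n,len(B),np.percentile(B[:,2],90),cv2.minAreaRect(B[:,:2].astype(np.float32))[:2],np.degrees(np.arctan2(w[1],w[0])))
a=cv2.resize(s['pixels'][130:330,280:480],(400,400));b=cv2.resize(d['pixels'][130:270,270:410],(400,400));cv2.imwrite('pics/s6c.png',np.hstack([a,b])[:,:,::-1])
E
```

```text
1.5 bar -89.1 M [-0.06  0.03  0.43] F [ 0.2 -0.8 -3.7]
3 bar -90.6 M [-0.08  0.    0.83] F [-0.2 -1.5 -4.9]
lift blocked True
t 11.32 q [-0.295  0.7    0.044  1.489 -0.033  0.956 -0.249] p [0.6391 0.1535 0.1328] F [ 1.5 -1.5  5.8] M [-0.17 -0.17  0.74] op 0.0115
False
t 11.57 q [-0.294  0.705  0.044  1.478 -0.033  0.967 -0.249] p [0.6411 0.154  0.1326] F [-0.2 -0.6  6.1] M [-0.27  0.06  0.76] op 0.0116
t 12.27 q [-0.294  0.706  0.044  1.48  -0.033  0.966 -0.249] p [0.64   0.154  0.1311] F [-0.5  0.6  0.2] M [-0.03 -0.05  0.01] op 0.0849
t 13.21 q [-0.298  0.605  0.051  1.327 -0.03   1.223 -0.252] p [0.6393 0.1539 0.2488] F [ 0.3 -0.2  0.2] M [-0.02 -0.02  0.03] op 0.0846
t 14.34 q [-0.6    0.397 -0.102  1.547  0.044  1.201 -0.191] p [0.452  0.3279 0.2993] F [-0.5  0.2  0.1] M [-0.   -0.02  0.01] op 0.0849
top 505 0.1604154928447628 ((0.6403674483299255, 0.15610015392303467), (0.016767848283052444, 0.08257152885198593)) 93.3540434049715
scene 466 0.15910083549300086 ((0.6386969089508057, 0.1535778045654297), (0.018772292882204056, 0.08619636297225952)) 94.56106529230333
```

View pics/s6c.png

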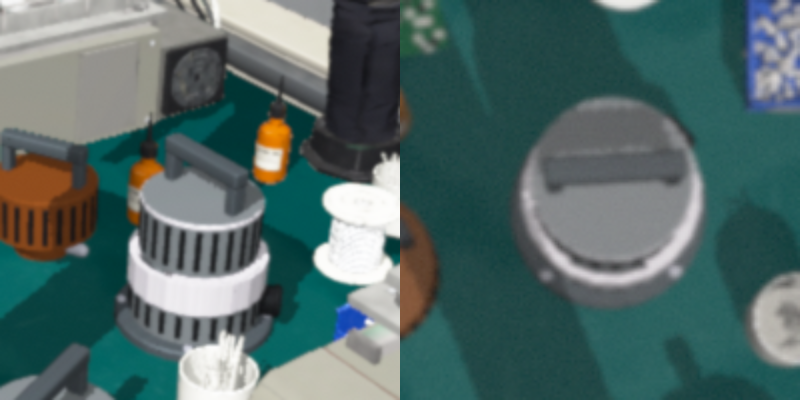

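```bash
python3 -c "
from station import manip
manip.finish_job(); print(manip.state()['clock'])"
```

```text
the job is handed in; nothing more can be done
the job is handed in; nothing more can be done
```

The tall grey stage is in the column, turned clockwise against its stop and released, and I have handed the job in. No verdict is reported back. The robot's clock read about 14.3 s at my last check, within the 35 s limit.

**What I did:** I picked the tall stage up by its bar and lowered it through the notches, which I measured at about -3°. It reached its seat with the tool at 0.1317 m (expected about 0.1316 m). I turned it with joint 7 alone until the turning moment rose to 0.83 N m, at about 88° of turn. A guarded lift was then blocked, so the bayonet was holding. I opened the gripper and moved the arm clear.

**Last checks:**

| Check | Top camera | Scene camera | Target |
|---|---|---|---|
| Distance from the column axis (0.640, 0.154) | about 2 mm | about 1.4 mm | within 12 mm |
| Bar direction | 93.4° | 94.6° | about 97° locked, within 20° |
| Bar top height | about 0.160 m | about 0.159 m | about 0.158 m fully down |

- **Disagreement:** before release the gripper read -90.6° (89.4° as a bar line), while the cameras afterwards read 93–95°. The bar probably flexed or slipped in the pads at the stop and sprang back. All of these readings are within tolerance.
- **Robot clear:** wrist force read near zero after the retreat, so the robot was touching nothing.
- **Short stage:** I did not go near it, and did not measure it again at the end.

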